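# Set up a wheel hub for driving in its bearing

## Task

Get the wheel hub ready for driving in its upper bearing: slide the distance tube down into the hub onto the lower bearing, lay the bearing level in its seat in the hub's mouth, set on it the driver disc that matches the bearing's outer ring (just smaller than the bearing, with the pilot in its bore), and stand the driver handle upright over the disc's stud. Leave the hub standing where it is and the other two discs where they lie, and let go of everything.

Things in the scene. Friction and masses are not known exactly. Their poses are not given: they have to be found in the camera images.
- hub: Aluminium spoke-wheel hub, loose, 2.4 kg, standing mouth up: 78.5 mm high, two flanges 116 mm wide, boss round the mouth 68. Bearing seat in the mouth 50 mm wide (chamfered to 56), 8 deep: floor 70.5 over the origin. Below it a bore 34 mm wide (mouth 40) down to the fitted lower bearing, whose top is 20 over the origin. Origin: centre of underside; z up the bore; round.
- tube: Steel distance tube on end, 28 mm outside, 20 inside, 49 high, 0.12 kg. Origin: centre of its underside; z up; round. Home in the hub: origin 20 mm over the hub's origin, top 9.5 below the rim, where fingers cannot follow: grip it near its top, lower it until the fingertips are just over the rim and let go; it slides the last 2 cm by itself.
- bearing: Sealed bearing lying flat: steel ring with black seals, 47 mm outside, bore 20 (edge chamfered to 24), 21 high, about 0.16 kg, both faces alike. Origin: centre of its underside; z up; round. Seated: origin 70.5 mm over the hub's origin, 13 mm proud of the rim, so grip its upper half.
- disc_small: Smallest of three aluminium driver discs, standing on its pilot: pilot 11 mm diameter, 0 to 5 mm high; disc 35 mm diameter, 5 to 17 mm (bevelled above 12); stud on top 12 mm diameter, to 25 mm. Grasp round the disc. Origin: centre of its underside; z up; round.
- disc_middle: Middle one of three aluminium driver discs, standing on its pilot: pilot 17 mm diameter, 0 to 5 mm high; disc 45 mm diameter, 5 to 17 mm (bevelled above 12); stud on top 12 mm diameter, to 25 mm. Grasp round the disc. Origin: centre of its underside; z up; round. It suits the bearing: pilot in the bore, disc flat on the bearing's face, origin 16 mm over the bearing's origin.
- disc_large: Largest of three aluminium driver discs, standing on its pilot: pilot 23 mm diameter, 0 to 5 mm high; disc 57 mm diameter, 5 to 17 mm (bevelled above 12); stud on top 12 mm diameter, to 25 mm. Grasp round the disc. Origin: centre of its underside; z up; round.
- handle: Driver handle, grey steel bar standing upright, 85 mm high, about 0.3 kg: foot 30 mm diameter (0 to 16 mm), knurled grip 24 (21 to 66), head 32 (71 to 85). Grasp the grip. Socket in its foot 17 mm wide (mouth 20), 11 deep, goes over a disc's stud; then its origin is 17 mm over the disc's origin. Origin: centre of its underside; z up; round.
There are look-alikes about, which are no part of the job. Of the things shaped like the handle, the grey one is meant.

How it is judged:
By the outcome, as a careful person would: the job done as asked, in the order asked, and still so for the second after the job is handed in, with the robot touching nothing.
It also fails if it takes over 112 s, if anything falls off the work surface, if the arm or the gripper's body presses on something with over 40 N, if the wrist force passes 120 N, or if a joint passes its speed limit or range.

## Robot

A 6-joint arm with a two-finger parallel gripper is mounted at the origin on a cart in front of the work surface, level with it; the furniture and walls round the work are solid. World frame = base frame: x ahead of the robot, y to its left, z up, the work surface at z = 0. Lengths are in m, angles in rad, forces in N, time in s.
With the tool pointing down it reaches from about 0.25 to 0.775 m from the base axis. Payload 8.9 kg.
Tool frame: the origin (TCP) lies between the finger pads; the fingertips stand 19 mm ahead of it and the grasp point (between the pads) is the TCP; z points along the fingers, y is the line along which they close (so a half turn about z gives the same grasp; the last joint's range is limited). The gripper opens to 85 mm and grips with 20 to 120 N. Pads are 22 mm wide; open, the fingers measure 114 mm over their backs; the gripper's body (76 mm by 85 mm) begins 54 mm behind the grasp point. The pads swing forward as they close: fully open they stand 13 mm farther back than shut.
Start: joints at [-1.295, 0.291, -0.153, 1.127, 0, 1.431], TCP at [0.212, -0.48, 0.25] pointing down, gripper open.
Joint ranges: [-2.52, 2.52], [-0.91, 1.74], [-1.3, 1.37], [-1.96, 2.02], [-1.52, 1.47], [-3.14, 3.14]. Speed limits (rad/s): [2.22, 2.22, 2.79, 3.14, 3.14, 3.14].

## Interface

Orientations are given as a unit quaternion [x, y, z, w].
In Python, from station import arm gives the robot as it stands.
- The arm moves only by the tool carry_out, never from a script. Its argument "motion" is a list that holds one entry, the list of rows, each a list of 7 numbers: the shift along the tool's x, y, z normalised to -1 to 1, where 1 is 0.04 m, then the turn, a rotation vector about the tool's x, y, z normalised to -1 to 1, where 1 is 6 degrees, then the opening, from 0 (shut) to 1 (fully open). A call has 1 to 10 rows; each row shifts and turns the commanded pose from where the row before left it, along the tool's axes as they then stand; what a row does not reach is not made up. A row lasts 1/10 s, in which the tool goes at most 50 mm and 8.59 degrees, less where a joint would pass 70% of its speed; a pose out of reach is approached as far as the arm can. A call with a number of a shift or a turn outside -1 to 1 is refused whole. A call with a gripper value outside its range is refused whole. The fingers move at their own pace and stop on an object; the grip force is fixed at half the most. Time passes only in rows, so rows that do not move let the fingers close. It gives the time, the measured TCP pose, the force, the opening and the grip force at its end, in the units of the state.
- arm.state(): the state, without advancing time (a new reading comes with each control period).
- arm.camera(name): name is "scene" or "top"; returns a dict with "image" (420x560x3 uint8, blue, green, red), "fx", "fy", "cx", "cy" (pixels), "dist_coeffs" ([k1, k2, p1, p2, k3] as OpenCV has them; the pictures are not rectified), "position" and "rotation" of the camera in the world. Camera axes: x right, y up, looking along -z (the intrinsics and any distortion apply to the point x, -y, -z); pixel columns grow to the right and rows downward; lengths in m; the calibration is good to about 2 mm. A picture is of the moment at which its call begins. There is no depth.
- arm.close_job(): hands the job in; it is judged then, once.
Trained networks look in a picture, given as the dict that the camera call returned (one of the last four; its "shot" number tells which), for a name from the list of things; names that differ only in an ending like _2 or _b are one class to them, and where a whole thing is asked for, a point or a joint stands for the part that bears it (a point fixed in the world has none). Each returns a list of dicts, best first, with "conf" (0 to 1); they miss things now and then, are a little off and sometimes report something else, mostly with a low value. They report only what shows in the picture. A call takes as long as a camera call. They do not tell look-alikes from the thing itself.
- arm.cut_out(picture, query): "pixels" (420x560 bool, what is visible of it) and "rect" ([left, top, right, bottom] in pixels, round what is visible of it).
The state is a dict: "clock": time; "q": joint angles; "qvel": joint speeds; "joint_efforts": joint torques, N m; "tcp_pos": TCP position; "eef_rot": TCP orientation; "wrist_force": force on the tool from outside, world axes, zero at the start; "wrist_torque": the same for the moment, N m; "width": finger opening in m; "gripper_force": force on a finger pad.
Only numpy, scipy, OpenCV 4.12 (cv2) and the standard library are available. Lean on these libraries where they do the work, as an engineer would, in place of code of your own. Each camera call takes 0.05 s, during which the arm holds its last target. There are 200 camera calls.

## Working session

There is one attempt and no reset: what is moved stays moved. The work goes in short steps, Python scripts to look and compute and a tool call to move; the robot and the scene stay as the last step left them, time stands still between calls to the robot, and variables do not carry over. Pictures are saved under pics/ and viewed, at most 17 in all, crops included, and the job is handed in when it is done.

Besides the shell and the picture viewer there is one more tool, called after ">>>" as name([rows], argument=value, ...), one row to a line, values as JSON. carry_out: Moves the arm, as the interface text tells. Its arguments: {"type":"object","properties":{"motion":{"type":"array","items":{"type":"array","items":{"type":"array","items":{"type":"number"}}}}},"required":["motion"]}

```bash
mkdir -p pics; ls; cat > h.py <<'E'
import numpy as np, cv2
from station import arm
def K(p): return np.array([[p["fx"],0,p["cx"]],[0,p["fy"],p["cy"]],[0,0,1.]])
def Rm(p):
    R=np.array(p["rotation"],float)
    if R.shape!=(3,3):
        from scipy.spatial.transform import Rotation
        R=Rotation.from_quat(R).as_matrix()
    return R
def ray(p,uv):
    n=cv2.undistortPoints(np.array(uv,float).reshape(-1,1,2),K(p),np.array(p["dist_coeffs"],float)).reshape(-1,2)
    d=np.c_[n[:,0],-n[:,1],-np.ones(len(n))]
    return d@Rm(p).T
def onz(p,uv,z):
    d=ray(p,uv);o=np.array(p["position"]);return o+d*((z-o[2])/d[:,2])[:,None]
def proj(p,X):
    c=(np.atleast_2d(X)-np.array(p["position"]))@Rm(p)
    c=c*[1,-1,-1]
    return cv2.projectPoints(c,np.zeros(3),np.zeros(3),K(p),np.array(p["dist_coeffs"],float))[0].reshape(-1,2)
E
python3 - <<'E'
from h import *
s=arm.state();print({k:np.round(v,3) for k,v in s.items()})
for n in("scene","top"):
    p=arm.camera(n);cv2.imwrite(f"pics/{n}0.png",p["image"])
    print(n,p["position"],np.round(Rm(p),2).tolist(),p["fx"],p["dist_coeffs"])
    for q in "hub tube bearing disc_small disc_middle disc_large handle".split():
        for r in arm.cut_out(p,q): print(q,round(r["conf"],2),r["rect"],int(r["pixels"].sum()))
E
```

```text
pics
{'clock': np.float64(0.0), 'q': array([-1.295,  0.291, -0.154,  1.127,  0.   ,  1.431]), 'qvel': array([ 0.   , -0.001,  0.   ,  0.001, -0.   , -0.   ]), 'joint_efforts': array([-2.0000e-03, -5.3714e+01,  3.3137e+01,  1.6000e-02, -0.0000e+00,
       -0.0000e+00]), 'tcp_pos': array([ 0.211, -0.48 ,  0.25 ]), 'eef_rot': array([ 0.979,  0.206, -0.   , -0.001]), 'wrist_force': array([-0.464, -0.78 , -0.822]), 'wrist_torque': array([ 0.035,  0.051, -0.035]), 'gripper_force': np.float64(0.0), 'width': np.float64(0.086)}
scene [0.18465948 0.62081435 0.67088727] [[-0.86, 0.33, -0.38], [-0.51, -0.57, 0.65], [0.0, 0.75, 0.66]] 420.9965833597921 [-0.0170922  0.         0.         0.         0.       ]
hub 0.9 [297.2, 198.9, 345.9, 253.4] 2367
tube 0.66 [254.6, 170.8, 265.9, 195.0] 219
tube 0.53 [206.2, 264.9, 231.5, 290.9] 559
bearing 0.68 [361.0, 192.3, 375.0, 202.3] 126
bearing 0.53 [205.8, 216.4, 224.9, 230.4] 347
disc_small 0.42 [360.6, 191.2, 372.3, 201.2] 135
disc_middle 0.48 [299.7, 171.7, 319.7, 179.0] 141
disc_large 0.85 [204.8, 264.6, 236.1, 288.2] 545
handle 0.98 [267.0, 275.8, 
[... 173 characters left out ...]
242.6, 273.9, 285.2] 481
top [0.45023151 0.0141352  0.89396185] [[0.01, 0.99, -0.1], [-1.0, 0.01, 0.01], [0.01, 0.1, 0.99]] 490.12639183190834 [-0.09065139  0.          0.          0.          0.        ]
hub 0.62 [245.5, 224.3, 315.6, 291.5] 3626
hub 0.54 [370.1, 269.4, 391.6, 287.0] 284
tube 0.72 [314.5, 130.8, 334.2, 153.0] 282
bearing 0.61 [221.2, 118.7, 246.6, 148.6] 516
disc_small 0.69 [373.2, 269.9, 391.7, 288.6] 293
disc_large 0.95 [148.5, 175.4, 183.7, 202.6] 746
handle 0.8 [138.1, 256.2, 165.4, 273.8] 445
handle 0.78 [178.5, 268.2, 205.6, 288.0] 409
handle 0.73 [223.1, 178.8, 245.9, 201.5] 375
handle 0.63 [183.0, 223.0, 206.9, 243.5] 405
handle 0.56 [148.7, 300.7, 177.5, 322.6] 480
```

View pics/scene0.png

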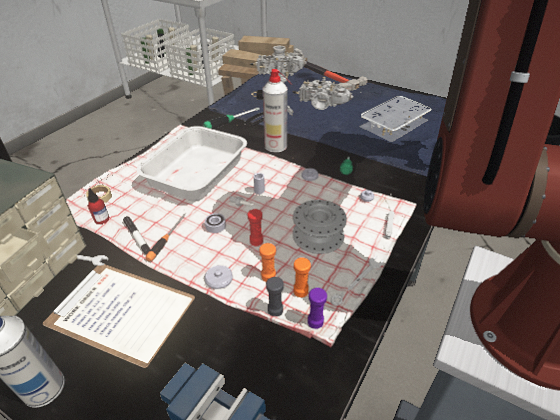

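View pics/top0.png

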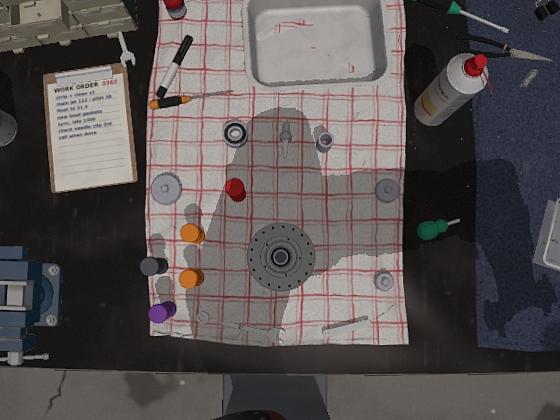

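The scene view shows the hub at (320,225), the tube at (259,184), the bearing at (215,223), the large disc at (218,277), the middle disc at (310,174) and the grey handle at (275,297). In the top view, the hub is at (281,257), the tube at (325,142), the bearing at (235,133), the middle disc at (387,189), the small disc at (384,281) and the grey handle's head at about (148,266). I'll refine these by fitting the known circles in both cameras.

```bash
cat >> h.py <<'E'
from scipy.optimize import minimize
T=np.linspace(0,2*np.pi,120,endpoint=False)
def circ(x,y,z,d): return np.c_[x+d/2*np.cos(T),y+d/2*np.sin(T),np.full(120,z)]
def grad(p):
    g=cv2.GaussianBlur(p["image"].astype(np.float32),(0,0),0.8)
    gx=cv2.Sobel(g,cv2.CV_32F,1,0);gy=cv2.Sobel(g,cv2.CV_32F,0,1)
    return np.minimum(np.sqrt(gx**2+gy**2).max(2),150)
def fit(ps,xy0,circles,R=0.014):
    """best x,y for rims (z,d) by mean edge strength, ps list of pictures"""
    G=[grad(p) for p in ps]
    def sc(v):
        s=0
        for p,g in zip(ps,G):
            for z,d in circles:
                uv=proj(p,circ(v[0],v[1],z,d)).astype(np.float32)
                s+=cv2.remap(g,uv[:,:1],uv[:,1:],cv2.INTER_LINEAR).mean()
        return -s/len(ps)/len(circles)
    gr=np.arange(-R,R+1e-4,0.001)
    c=[(sc((xy0[0]+a,xy0[1]+b)),xy0[0]+a,xy0[1]+b) for a in gr for b in gr]
    b=min(c);r=minimize(sc,b[1:],method="Nelder-Mead",options=dict(initial_simplex=[b[1:],(b[1]+.001,b[2]),(b[1],b[2]+.001)],xatol=1e-4))
    return r.x,-r.fun
OBJ=dict(hub=[(.0785,.068),(.0785,.056)],tube=[(.049,.028),(.049,.020)],bearing=[(.021,.047),(.021,.020)],
 disc_middle=[(.012,.045),(.025,.012)],handle=[(.085,.032)],disc_small=[(.012,.035),(.025,.012)],disc_large=[(.012,.057),(.025,.012)])
E
python3 - <<'E'
from h import *
s=arm.camera("scene");t=arm.camera("top")
px=dict(hub=(281,257),tube=(326,140),bearing=(235,133),disc_middle=(387,188),handle=(147,266),disc_small=(383,280),disc_large=(166,187))
vis=[im["image"].copy() for im in(s,t)]
for n,uv in px.items():
    z=OBJ[n][0][0];x0=onz(t,[uv],z)[0][:2]
    out=[]
    for ps in([t],[s],[t,s]):
        v,f=fit(ps,x0,OBJ[n]);out.append(v)
        print(n,np.round(v*1000,1),round(f),end=" | ")
    print(round(np.hypot(*out[2]),3))
    for p,im,v in((s,vis[0],out[1]),(t,vis[1],out[0])):
        for z,d in OBJ[n]:
            for u,w in proj(p,circ(*v,z,d)): im[int(round(w)),int(round(u))]=(0,255,0)
for q,xy in (("o1",(191,233)),("o2",(190,278)),("red",(235,189)),("pur",(158,313))): print(q,np.round(onz(t,[xy],.085)[0],3))
a=vis[0][150:350,180:400];b=vis[1][110:330,120:420]
a=cv2.resize(a,None,fx=2.7,fy=2.7,interpolation=2);b=cv2.resize(b,None,fx=2.6,fy=2.6,interpolation=2)
cv2.imwrite("pics/a1.png",a);cv2.imwrite("pics/b1.png",b)
E
```

```text
hub [437.8 -13.6] 65 | hub [444.8 -14.6] 67 | hub [437.9 -13.7] 66 | 0.438
tube [666.5 -77.3] 134 | tube [665.1 -71.5] 136 | tube [666.5 -77.1] 129 | 0.671
bearing [677.7  84.9] 136 | bearing [684.9  86.6] 117 | bearing [677.8  84.9] 121 | 0.683
disc_middle [ 603.8 -206.2] 76 | disc_middle [ 587.1 -198. ] 119 | disc_middle [ 599.9 -193.2] 86 | 0.63
handle [440.1 217. ] 134 | handle [439.4 219.2] 134 | handle [439.7 217.5] 129 | 0.491
disc_small [ 433.  -173.2] 105 | disc_small [ 418.6 -189.8] 135 | disc_small [ 420.9 -184.8] 116 | 0.46
disc_large [577.5 207.7] 93 | disc_large [574.6 217.7] 110 | disc_large [577.9 212.3] 91 | 0.616
o1 [0.496 0.149 0.085]
o2 [0.422 0.148 0.085]
red [0.57  0.078 0.085]
pur [0.364 0.2   0.085]
```

View pics/a1.png

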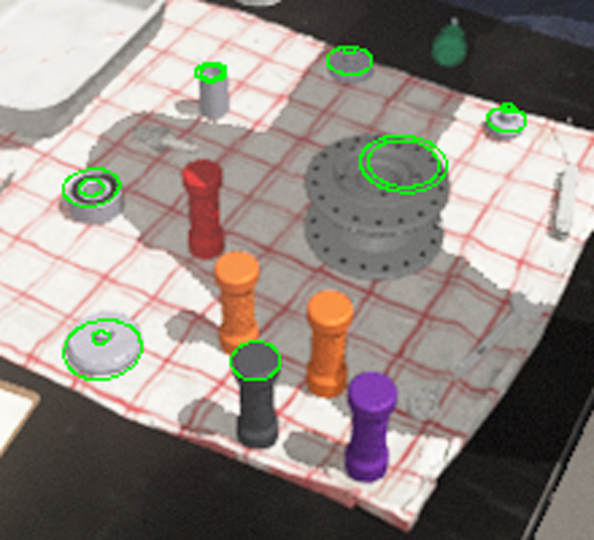

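View pics/b1.png

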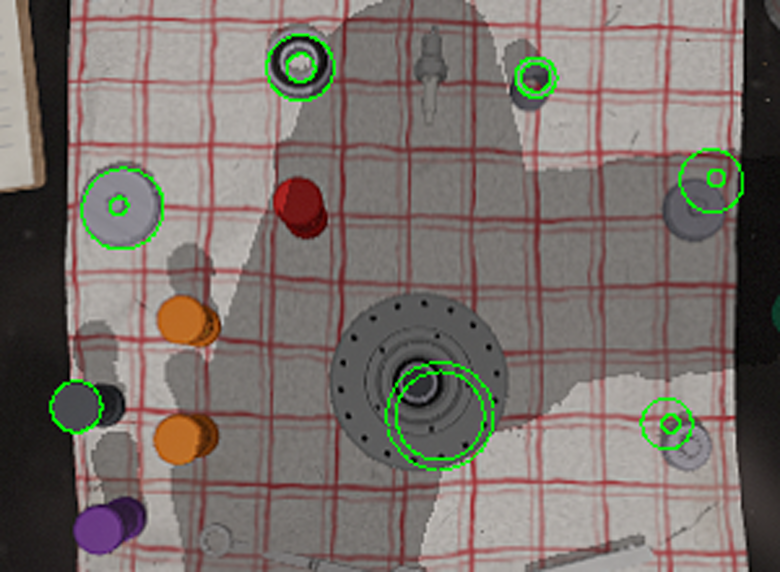

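Tube, bearing and handle rims fit well in the top view. The hub and middle-disc fits were pulled off onto other edges, since the true centres are near top (281,257) and (387,190). I'll refit those over a tighter range and use the mask outline as a cross-check.

```bash
cat >> h.py <<'E'
SOL=dict(hub=[(.0,.116),(.0785,.068)],tube=[(0,.028),(.049,.028)],bearing=[(0,.047),(.021,.047)],disc_middle=[(.005,.045),(.012,.045),(.025,.012)],handle=[(0,.03),(.016,.03),(.071,.032),(.085,.032)])
def sil(p,n,xy):
    m=np.zeros((420,560),np.uint8)
    cv2.fillConvexPoly(m,cv2.convexHull(np.round(proj(p,np.vstack([circ(*xy,z,d) for z,d in SOL[n]]))*16).astype(np.int32)),1,shift=4);return m>0
def silfit(p,n,xy,mask):
    """shift xy till the projected outline's centroid agrees with the mask's"""
    c=np.argwhere(mask).mean(0)[::-1]
    for _ in range(6):
        s=sil(p,n,xy);e=c-np.argwhere(s).mean(0)[::-1]
        J=np.array([(proj(p,[[xy[0]+.01*a,xy[1]+.01*b,.02]])-proj(p,[[*xy,.02]]))[0]/.01 for a,b in((1,0),(0,1))]).T
        xy=xy+np.linalg.solve(J,e)
    s=sil(p,n,xy);return xy,(s&mask).sum()/(s|mask).sum()
E
python3 - <<'E'
from h import *
s=arm.camera("scene");t=arm.camera("top")
H=[(.0785,.068),(.0785,.056),(.0705,.040)]
M=[(.012,.045)]
res={}
for n,uv,z,C in(("hub",(281.2,257.3),.0705,H),("disc_middle",(387,190),.012,M)):
    x0=onz(t,[uv],z)[0][:2];print(n,"eye",np.round(x0*1e3,1))
    for R in(.004,.007):
        for nm,ps in(("top",[t]),("scene",[s])):
            v,f=fit(ps,x0,C,R);print(nm,R,np.round(v*1e3,1),round(f))
I=dict(tube=(.666,-.077),bearing=(.678,.085),disc_middle=(.588,-.185),handle=(.44,.217))
for n,x in I.items():
    for nm,p in(("top",t),("scene",s)):
        for q in {n,"disc_large" if "disc" in n else n}:
            for r in arm.cut_out(p,q):
                v,i=silfit(p,n,np.array(x),r["pixels"])
                if np.hypot(*(v-x))<.02: print(n,nm,q,np.round(v*1e3,1),"iou",round(i,2))
im=t["image"].copy();x0=onz(t,[(281.2,257.3)],.0705)[0][:2]
big=cv2.resize(im[215:300,240:325],None,fx=7,fy=7,interpolation=2)
v=fit([t],x0,H,.004)[0]
for z,d in H:
    for u,w in proj(t,circ(*v,z,d)): cv2.circle(big,(int((u-240+.5)*7),int((w-215+.5)*7)),1,(0,255,0),-1)
cv2.imwrite("pics/c1.png",big)
E
```

```text
hub eye [457.8  -1. ]
top 0.004 [459.4  -0.8] 57
scene 0.004 [469.1 -15.8] 52
top 0.007 [458.9   4.2] 57
scene 0.007 [468.8 -15.9] 52
disc_middle eye [ 583.3 -194.3]
top 0.004 [ 582.6 -192.8] 104
scene 0.004 [ 581.9 -191.1] 100
top 0.007 [ 582.6 -192.8] 104
scene 0.007 [ 581.9 -191.1] 100
tube top tube [665.3 -77.4] iou 0.83
tube scene tube [665.1 -75.7] iou 0.84
bearing top bearing [682.4  86.1] iou 0.83
bearing scene bearing [679.7  87.5] iou 0.87
disc_middle top disc_middle [ 583.4 -194.2] iou 0.87
disc_middle scene disc_middle [ 581.6 -193.2] iou 0.86
handle top handle [440.3 217.2] iou 0.89
handle scene handle [438.1 218.5] iou 0.84
```

View pics/c1.png

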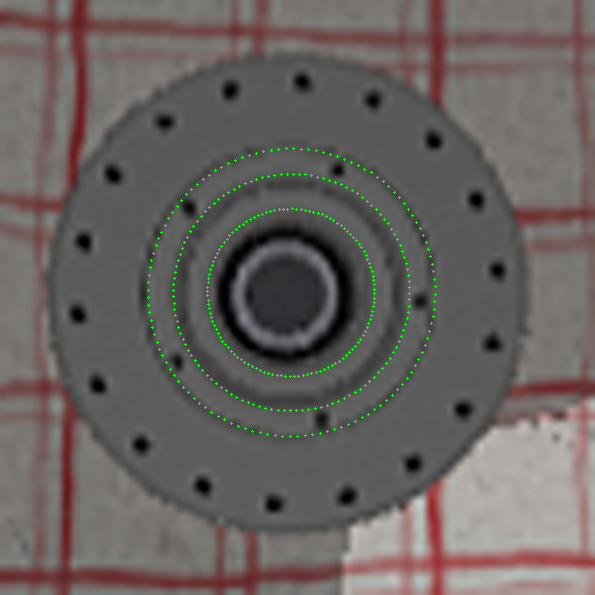

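Camera estimates (m): hub (0.459, −0.001), tube (0.666, −0.077), bearing (0.679, 0.085), middle disc (0.583, −0.193) and handle (0.440, 0.2175). The crop shows the hub's mouth rings concentric near (290,292), matching the fit. I'll turn the tool square to the world first, then go to the tube.

>>> carry_out([
  [[0,0,0,0,0,0.99,0.7],[0,0,0,0,0,0.99,0.7],[0,0,0,0,0,0.99,0.7],[0,0,0,0,0,0.99,0.7],[0.76,-0.67,0,0,0,0,0.7],[0.76,-0.67,0,0,0,0,0.7],[0.76,-0.67,0,0,0,0,0.7],[0.76,-0.67,0,0,0,0,0.7],[0.76,-0.67,0,0,0,0,0.7],[0.76,-0.67,0,0,0,0,0.7]],
])

```text
clock: 2.5
tcp_pos: [0.395, -0.3185, 0.2505]
eef_rot: [1.0, -0.0, 0.0, 0.0]
wrist_force: [-0.1, 0.3, 0.4]
width: 0.0599
gripper_force: 0.0
```

>>> carry_out([
  [[0.75,-0.67,0,0,0,0,0.6],[0.75,-0.67,0,0,0,0,0.6],[0.75,-0.67,0,0,0,0,0.6],[0.75,-0.67,0,0,0,0,0.6],[0.75,-0.67,0,0,0,0,0.6],[0.75,-0.67,0,0,0,0,0.6],[0.75,-0.67,0,0,0,0,0.6],[0.75,-0.67,0,0,0,0,0.6],[0.75,-0.67,0,0,0,0,0.6],[0,0,0,0,0,0,0.6]],
])

```text
clock: 3.5
tcp_pos: [0.6664, -0.0749, 0.2492]
eef_rot: [1.0, 0.002, 0.0, -0.001]
wrist_force: [-0.3, -0.2, 0.1]
width: 0.0507
gripper_force: 0.0
```

>>> carry_out([
  [[0,0.05,0.9,0,0,0,0.6],[0,0,0.9,0,0,0,0.6],[0,0,0.9,0,0,0,0.6],[0,0,0.9,0,0,0,0.6],[0,0,0.8,0,0,0,0.6],[0,0,0.42,0,0,0,0.6],[0,0,0,0,0,0,0.6]],
])

```text
clock: 4.2
tcp_pos: [0.6616, -0.0804, 0.0547]
eef_rot: [1.0, -0.0, -0.003, -0.001]
wrist_force: [-0.6, -1.5, 0.7]
width: 0.0511
gripper_force: 0.0
```

>>> carry_out([
  [[0,0,0,0,0,0,0.2],[0,0,0,0,0,0,0.2],[0,0,0,0,0,0,0.2],[0,0,0,0,0,0,0.2],[0,0,0,0,0,0,0.2],[0,0,0,0,0,0,0.2]],
])

```text
clock: 4.8
tcp_pos: [0.665, -0.0808, 0.0591]
eef_rot: [1.0, 0.0, 0.001, 0.0]
wrist_force: [-0.0, -1.0, 6.5]
width: 0.0248
gripper_force: 59.2
```

```bash
python3 - <<'E'
from h import *
for i in range(3):
    p=arm.camera("scene" if i else "top");s=arm.state();print(np.round(s["tcp_pos"],4),round(s["width"],4),s["gripper_force"],np.round(s["wrist_force"],1))
    if i<2: cv2.imwrite(f"pics/d{i}.png",cv2.resize(p["image"][100:240,190:390] if i else p["image"][60:200,240:440],None,fx=3.5,fy=3.5,interpolation=2))
a,b=cv2.imread("pics/d0.png"),cv2.imread("pics/d1.png");cv2.imwrite("pics/d.png",cv2.resize(np.vstack([a,b]),None,fx=.6,fy=.6))
E
```

```text
[ 0.665  -0.0808  0.0591] 0.0243 59.158184804309855 [-0.5  0.1  6.7]
[ 0.665  -0.0808  0.0591] 0.0246 59.16029616192873 [-0.9 -0.7  6.9]
[ 0.665  -0.0808  0.0591] 0.0252 59.15966963730284 [-1.1 -1.2  7.4]
```

View pics/d.png

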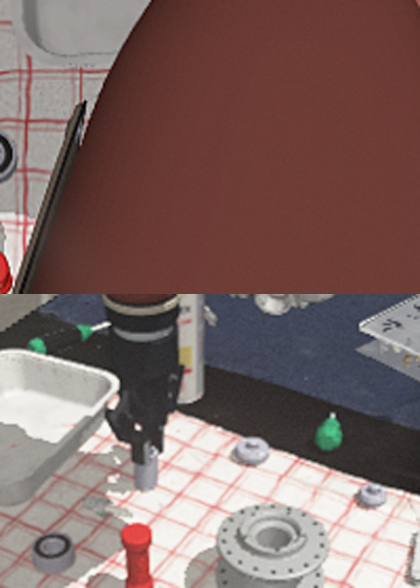

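The scene crop shows the tube upright and held between the fingers at about (147,470) in the crop. I'll lift it and check how the pose readings behave.

>>> carry_out([
  [[0,0,-0.5,0,0,0,0.2],[0,0,-0.8,0,0,0,0.2],[0,0,-0.8,0,0,0,0.2],[0,0,-0.8,0,0,0,0.2],[0,0,-0.7,0,0,0,0.2],[0,0,0,0,0,0,0.2],[0,0,0,0,0,0,0.2]],
])

```text
clock: 5.65
tcp_pos: [0.6642, -0.0805, 0.2021]
eef_rot: [1.0, 0.0, 0.001, 0.0]
wrist_force: [-0.7, -0.2, -0.5]
width: 0.0247
gripper_force: 59.2
```

>>> carry_out([
  [[0,0,0,0,0,0,0.2]],
])

```text
clock: 5.75
tcp_pos: [0.6632, -0.0803, 0.2003]
eef_rot: [1.0, 0.0, -0.001, -0.0]
wrist_force: [-0.1, 0.6, -1.1]
width: 0.0244
gripper_force: 59.2
```

>>> carry_out([
  [[0,0,0,0,0,0,0.2]],
])

```text
clock: 5.85
tcp_pos: [0.6632, -0.0803, 0.2001]
eef_rot: [1.0, 0.0, -0.001, -0.0]
wrist_force: [0.7, -0.4, -1.4]
width: 0.0248
gripper_force: 59.2
```

>>> carry_out([
  [[-0.4,-0.2,0,0,0,0,0.2],[-0.8,-0.3,0,0,0,0,0.2],[-0.8,-0.3,0,0,0,0,0.2],[-0.8,-0.3,0,0,0,0,0.2],[-0.8,-0.3,0,0,0,0,0.2],[-0.8,-0.3,0,0,0,0,0.2],[-0.75,-0.28,0,0,0,0,0.2],[0,0,0,0,0,0,0.2],[0,0,0,0,0,0,0.2],[0,0,0,0,0,0,0.2]],
])

```text
clock: 6.85
tcp_pos: [0.4588, -0.0015, 0.2014]
eef_rot: [1.0, -0.0, 0.0, 0.0]
wrist_force: [-0.4, 0.1, -0.4]
width: 0.0247
gripper_force: 59.2
```

```bash
python3 - <<'E'
from h import *
p=arm.camera("scene");s=arm.state();print(np.round(s["tcp_pos"],4))
im=p["image"]
x,y,z=s["tcp_pos"]
c=proj(p,[[x,y,z-.03]])[0];print(c)
big=cv2.resize(im,None,fx=5,fy=5,interpolation=2)
def dr(x,y,z,d,col):
    for u,w in proj(p,circ(x,y,z,d)): cv2.circle(big,(int((u+.5)*5),int((w+.5)*5)),1,col,-1)
b=z-.056
dr(x+.0015,y,b,.028,(0,255,0));dr(x+.0015,y,b+.03,.028,(0,255,0))
dr(.459,-.001,.0785,.068,(0,255,255));dr(.459,-.001,.0785,.056,(0,255,255));dr(.459,-.001,0,.116,(255,255,0))
l,t=max(int(c[0]*5)-300,0),max(int(c[1]*5)-200,0)
cv2.imwrite("pics/e.png",big[t:t+600,l:l+600])
E
```

```text
[ 0.4588 -0.0016  0.2014]
[323.12640622 176.12186943]
```

View pics/e.png

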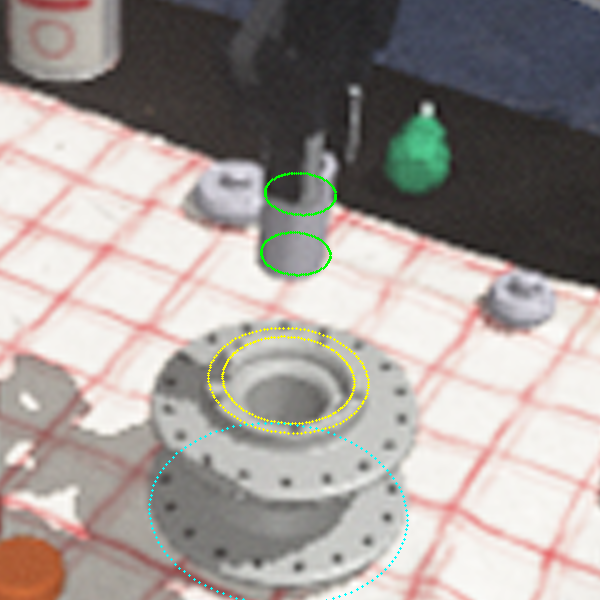

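```bash
python3 - <<'E'
from h import *
p=arm.camera("scene");t=arm.camera("top")
S=[(.0785,.068),(.0785,.056),(.0705,.050),(.0705,.040),(.0675,.034)]
for c in [[x] for x in S]+[S,S[1:4]]:
    v,f=fit([p],(.459,-.001),c,.008);print(c[0],len(c),np.round(v*1e3,1),round(f))
v,f=fit([p],(.459,-.001),S,.008)
crop=p["image"][195:260,290:350];big=cv2.resize(crop,None,fx=9,fy=9,interpolation=2)
big=cv2.convertScaleAbs(big,alpha=1.2)
clean=big.copy()
for z,d in S:
    for u,w in proj(p,circ(*v,z,d)): cv2.circle(big,(int((u-290+.5)*9),int((w-195+.5)*9)),1,(0,255,0),-1)
    for u,w in proj(p,circ(.459,-.001,z,d)): cv2.circle(big,(int((u-290+.5)*9),int((w-195+.5)*9)),1,(0,0,255),-1)
cv2.imwrite("pics/f.png",cv2.resize(np.hstack([clean,big]),(800,433)))
E
```

```text
(0.0785, 0.068) 1 [466.9  -4. ] 110
(0.0785, 0.056) 1 [463.    7.1] 110
(0.0705, 0.05) 1 [465.4   2.6] 118
(0.0705, 0.04) 1 [460.5   7.2] 116
(0.0675, 0.034) 1 [458.6   0. ] 138
(0.0785, 0.068) 5 [459.4   0.6] 103
(0.0785, 0.056) 3 [463.4   7.2] 108
```

View pics/f.png

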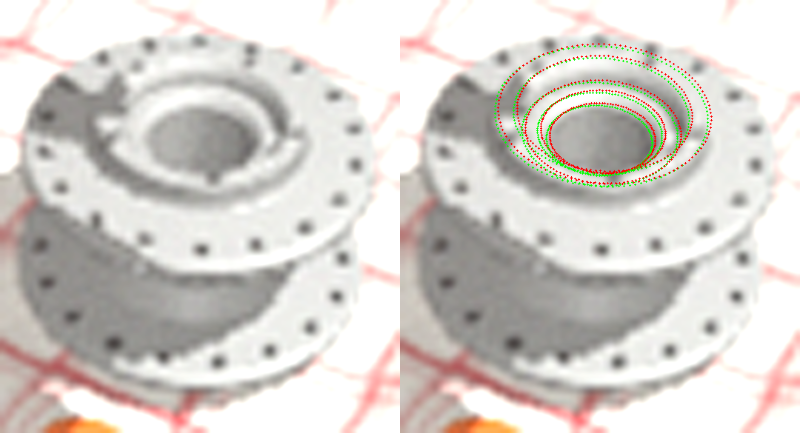

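The bore ellipse in the scene view matches the hub at (0.459, 0.000), and the tube hangs centred over it within about 2 mm. I'll lower it and let go.

>>> carry_out([
  [[-0.04,0,0.6,0,0,0,0.2],[0,0,0.5,0,0,0,0.2],[0,0,0.4,0,0,0,0.2],[0,0,0.4,0,0,0,0.2],[0,0,0.35,0,0,0,0.2],[0,0,0.25,0,0,0,0.2],[0,0,0,0,0,0,0.2],[0,0,0,0,0,0,0.2]],
])

```text
clock: 7.8
tcp_pos: [0.4566, -0.0014, 0.1017]
eef_rot: [1.0, 0.0, -0.0, -0.0]
wrist_force: [-0.4, -0.5, -1.2]
width: 0.0248
gripper_force: 59.2
```

Nothing touches. I'll release it gently and look once the arm is clear.

>>> carry_out([
  [[0,0,0.05,0,0,0,0.2],[0,0,0,0,0,0,0.4],[0,0,0,0,0,0,0.5],[0,0,0,0,0,0,0.6],[0,0,0,0,0,0,0.6],[0,0,0,0,0,0,0.7],[0,0,-0.6,0,0,0,0.75],[0,0,-0.8,0,0,0,0.75],[0,0,-0.8,0,0,0,0.75],[0,0,-0.6,0,0,0,0.75]],
])

```text
clock: 8.8
tcp_pos: [0.4567, -0.0013, 0.2134]
eef_rot: [1.0, 0.0, 0.001, 0.0]
wrist_force: [0.5, -0.0, 0.6]
width: 0.0639
gripper_force: 0.0
```

>>> carry_out([
  [[0.8,-0.3,0,0,0,0,0.75],[0.8,-0.3,0,0,0,0,0.75],[0.8,-0.3,0,0,0,0,0.75],[0.8,-0.3,0,0,0,0,0.75],[0.8,-0.3,0,0,0,0,0.75],[0.8,-0.3,0,0,0,0,0.75],[0.76,-0.33,0,0,0,0,0.75],[0,0,0,0,0,0,0.75],[0,0,0,0,0,0,0.75]],
])

```text
clock: 9.7
tcp_pos: [0.6785, 0.0795, 0.2105]
eef_rot: [1.0, 0.004, -0.001, -0.002]
wrist_force: [-0.3, -0.0, 0.3]
width: 0.0642
gripper_force: 0.0
```

```bash
python3 - <<'E'
from h import *
p=arm.camera("scene");print(np.round(arm.state()["tcp_pos"],4))
for r in arm.cut_out(p,"bearing"): 
    v,i=silfit(p,"bearing",np.array([.679,.086]),r["pixels"]);print(np.round(v*1e3,1),round(i,2))
a=cv2.resize(p["image"][195:260,290:350],None,fx=6,fy=6,interpolation=2)
t=arm.camera("top")
b=cv2.resize(t["image"][225:290,250:310],None,fx=6,fy=6,interpolation=2)
for z,col in((.069,(0,255,0)),):
    for pp,im,o in((p,a,(290,195)),(t,b,(250,225))):
        for d in(.028,.020):
            for u,w in proj(pp,circ(.459,0,z,d)): cv2.circle(im,(int((u-o[0]+.5)*6),int((w-o[1]+.5)*6)),1,col,-1)
cv2.imwrite("pics/g.png",np.hstack([a,b]))
E
```

```text
[0.678  0.0793 0.211 ]
[680.2  86.4] 0.84
```

View pics/g.png

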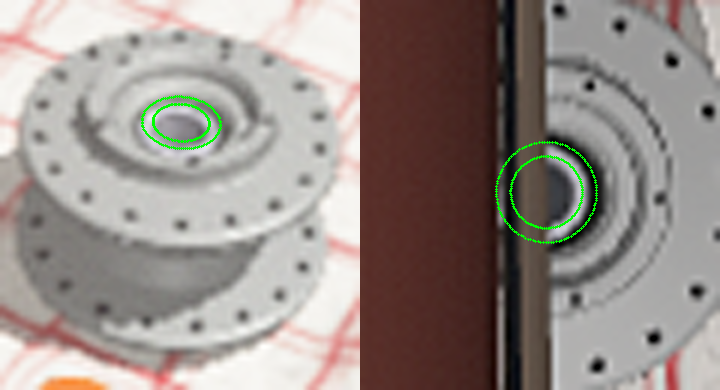

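The left crop shows the tube's top ring at (180,125), inside the bore and at the level expected for home. Bearing next: I'm using (0.679, 0.086).

>>> carry_out([
  [[0.03,-0.16,0.8,0,0,0,0.75],[0,0,0.9,0,0,0,0.75],[0,0,0.9,0,0,0,0.75],[0,0,0.9,0,0,0,0.75],[0,0,0.7,0,0,0,0.75],[0,0,0.4,0,0,0,0.75],[0,0,0,0,0,0,0.75],[0,0,0,0,0,0,0.75],[0,0,0,0,0,0,0.75]],
])

```text
clock: 10.75
tcp_pos: [0.6808, 0.084, 0.0294]
eef_rot: [1.0, 0.007, 0.001, -0.003]
wrist_force: [0.4, -1.0, 0.0]
width: 0.0639
gripper_force: 0.0
```

>>> carry_out([
  [[0,-0.03,0.07,0,0,0,0.75],[0,0,0,0,0,0,0.4],[0,0,0,0,0,0,0.4],[0,0,0,0,0,0,0.4],[0,0,0,0,0,0,0.4],[0,0,0,0,0,0,0.4]],
])

```text
clock: 11.35
tcp_pos: [0.6803, 0.0849, 0.0258]
eef_rot: [1.0, 0.007, 0.0, -0.003]
wrist_force: [-2.4, -1.0, 5.9]
width: 0.0447
gripper_force: 61.2
```

>>> carry_out([
  [[0,0,-0.3,0,0,0,0.4],[0,0,-0.7,0,0,0,0.4],[0,0,-0.9,0,0,0,0.4],[0,0,-0.9,0,0,0,0.4],[0,0,-0.9,0,0,0,0.4],[0,0,-0.6,0,0,0,0.4],[0,0,0,0,0,0,0.4],[0,0,0,0,0,0,0.4],[0,0,0,0,0,0,0.4]],
])

```text
clock: 12.25
tcp_pos: [0.679, 0.0838, 0.1952]
eef_rot: [1.0, 0.007, -0.001, -0.003]
wrist_force: [0.3, -1.0, -2.4]
width: 0.0444
gripper_force: 61.8
```

>>> carry_out([
  [[-0.4,0.2,0,0,0,0,0.4],[-0.85,0.3,0,0,0,0,0.4],[-0.85,0.3,0,0,0,0,0.4],[-0.85,0.3,0,0,0,0,0.4],[-0.85,0.3,0,0,0,0,0.4],[-0.85,0.35,0,0,0,0,0.4],[-0.85,0.35,0,0,0,0,0.4],[0,0,0,0,0,0,0.4],[0,0,0,0,0,0,0.4],[0,0,0,0,0,0,0.4]],
])

```text
clock: 13.25
tcp_pos: [0.4616, -0.0034, 0.1958]
eef_rot: [1.0, 0.007, -0.0, -0.003]
wrist_force: [0.4, 0.2, -1.7]
width: 0.0441
gripper_force: 61.8
```

```bash
python3 - <<'E'
from h import *
p=arm.camera("scene");s=arm.state();x,y,z=s["tcp_pos"];print(np.round(s["tcp_pos"],4),np.round(s["eef_rot"],4))
b=z-.0265
c=proj(p,[[x,y,b]])[0]
l,t=int(c[0])-50,int(c[1])-30
big=cv2.resize(p["image"][t:t+110,l:l+100],None,fx=5.4,fy=5.4,interpolation=2)
for zz,d in((b,.047),(b+.021,.047),(b,.02)):
    for u,w in proj(p,circ(x,y,zz,d)): cv2.circle(big,(int((u-l+.5)*5.4),int((w-t+.5)*5.4)),1,(0,255,0),-1)
for zz,d in((.0785,.056),(.0675,.034)):
    for u,w in proj(p,circ(.459,0,zz,d)): cv2.circle(big,(int((u-l+.5)*5.4),int((w-t+.5)*5.4)),1,(0,0,255),-1)
cv2.imwrite("pics/i.png",big)
for r in arm.cut_out(p,"bearing"): print(r["conf"],r["rect"])
E
```

```text
[ 0.4618 -0.0033  0.1958] [ 1.0e+00  7.5e-03 -1.0e-04 -3.4e-03]
0.75 [311.9, 165.9, 331.4, 179.8]
```

View pics/i.png

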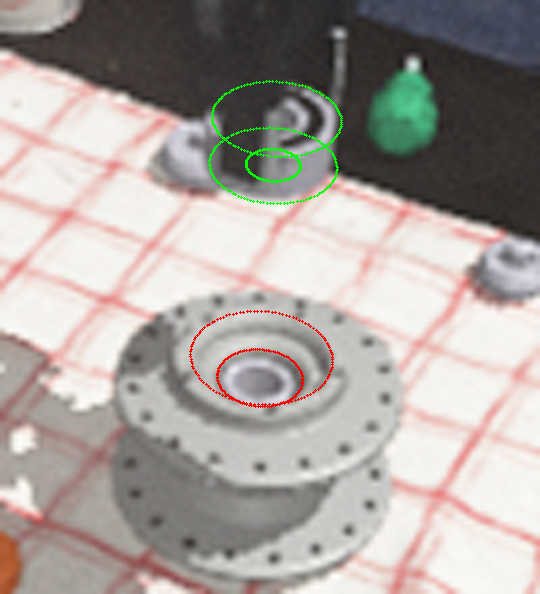

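The held bearing matches its predicted outline, level at about (275,140), and it sits over the mouth with only a 2–3 mm correction needed. Lowering it now.

>>> carry_out([
  [[-0.05,-0.08,0.4,0,0,0,0.4],[0,0,0.5,0,0,0,0.4],[0,0,0.5,0,0,0,0.4],[0,0,0.5,0,0,0,0.4],[0,0,0.3,0,0,0,0.4],[0,0,0,0,0,0,0.4],[0,0,0,0,0,0,0.4],[0,0,0,0,0,0,0.4]],
])

```text
clock: 14.15
tcp_pos: [0.4599, 0.0003, 0.1088]
eef_rot: [1.0, 0.007, 0.001, -0.003]
wrist_force: [-0.2, -0.1, -2.2]
width: 0.0447
gripper_force: 61.8
```

>>> carry_out([
  [[0,0,0.06,0,0,0,0.4],[0,0,0.06,0,0,0,0.4],[0,0,0.06,0,0,0,0.4],[0,0,0.05,0,0,0,0.4],[0,0,0,0,0,0,0.4],[0,0,0,0,0,0,0.4]],
])

```text
clock: 14.75
tcp_pos: [0.4588, 0.0003, 0.0989]
eef_rot: [1.0, 0.007, -0.0, -0.003]
wrist_force: [-0.2, 0.2, -2.1]
width: 0.0442
gripper_force: 61.9
```

>>> carry_out([
  [[0,0,0.03,0,0,0,0.4],[0,0,0,0,0,0,0.4],[0,0,0,0,0,0,0.58],[0,0,0,0,0,0,0.62],[0,0,0,0,0,0,0.66],[0,0,0,0,0,0,0.7],[0,0,0,0,0,0,0.75],[0,0,0,0,0,0,0.75]],
])

```text
clock: 15.55
tcp_pos: [0.4592, 0.0004, 0.0978]
eef_rot: [1.0, 0.007, 0.0, -0.003]
wrist_force: [0.4, 0.1, 0.6]
width: 0.0641
gripper_force: 0.0
```

>>> carry_out([
  [[0,0,-0.5,0,0,0,0.75],[0,0,-0.8,0,0,0,0.75],[0,0,-0.8,0,0,0,0.75],[0.6,0.6,-0.4,0,0,0,0.75],[0.6,0.8,0,0,0,0,0.75],[0.6,0.8,0,0,0,0,0.75],[0.6,0.8,0,0,0,0,0.75],[0.5,0.8,0,0,0,0,0.75],[0.2,0.8,0,0,0,0,0.75],[0,0.2,0,0,0,0,0.75]],
])

```text
clock: 16.55
tcp_pos: [0.5868, -0.1935, 0.1959]
eef_rot: [1.0, 0.006, 0.0, -0.003]
wrist_force: [-0.2, 0.8, -1.0]
width: 0.0637
gripper_force: 0.0
```

```bash
python3 - <<'E'
from h import *
p=arm.camera("scene");t=arm.camera("top");print(np.round(arm.state()["tcp_pos"],4))
C=[(.0915,.047),(.0915,.020)]
for n,q in(("top",t),("scene",p)):
    v,f=fit([q],(.459,0),C,.005);print(n,np.round(v*1e3,1),round(f))
o=[]
for pp,l,u0 in((p,285,190),(t,245,220)):
    a=cv2.resize(pp["image"][u0:u0+75,l:l+70],None,fx=5.5,fy=5.5,interpolation=2)
    for z,d in C:
        for u,w in proj(pp,circ(.459,0,z,d)): cv2.circle(a,(int((u-l+.5)*5.5),int((w-u0+.5)*5.5)),1,(0,255,0),-1)
    o.append(a)
cv2.imwrite("pics/j.png",np.hstack(o))
M=[(.012,.045)]
for n,q in(("top",t),("scene",p)):
    v,f=fit([q],(.5825,-.193),M,.005);print("mid",n,np.round(v*1e3,1),round(f))
E
```

```text
[ 0.5856 -0.1914  0.196 ]
top [458.    4.1] 135
scene [ 4.64e+02 -4.00e-01] 124
mid top [ 581.3 -196.4] 122
mid scene [ 580.6 -195.9] 139
```

View pics/j.png

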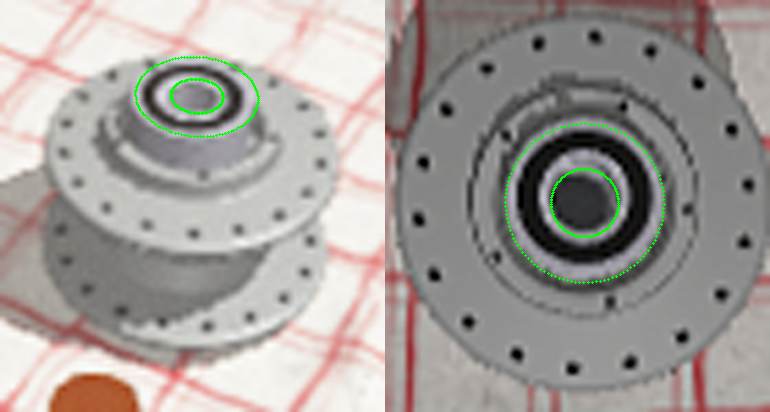

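The bearing sits level and concentric in the seat, at (197,97) in the left crop and (585,203) in the right. The middle disc is next, at (0.582, −0.193).

>>> carry_out([
  [[-0.09,0.04,0.8,0,0,0,0.75],[0,0,0.9,0,0,0,0.75],[0,0,0.9,0,0,0,0.75],[0,0,0.8,0,0,0,0.75],[0,0,0.5,0,0,0,0.75],[0,0,0.3,0,0,0,0.75],[0,0,0,0,0,0,0.75],[0,0,0,0,0,0,0.75],[0,0,0,0,0,0,0.75]],
])

```text
clock: 17.55
tcp_pos: [0.5833, -0.1912, 0.03]
eef_rot: [1.0, 0.007, 0.001, -0.003]
wrist_force: [0.8, -0.3, 0.1]
width: 0.064
gripper_force: 0.0
```

>>> carry_out([
  [[-0.03,0.04,0.15,0,0,0,0.75],[0,0,0,0,0,0,0.75],[0,0,0,0,0,0,0.75]],
])

```text
clock: 17.85
tcp_pos: [0.5811, -0.1927, 0.0226]
eef_rot: [1.0, 0.007, -0.0, -0.003]
wrist_force: [-0.7, -0.7, 0.1]
width: 0.0641
gripper_force: 0.0
```

>>> carry_out([
  [[0,0,0,0,0,0,0.4],[0,0,0,0,0,0,0.4],[0,0,0,0,0,0,0.4],[0,0,0,0,0,0,0.4],[0,0,0,0,0,0,0.4]],
])

```text
clock: 18.35
tcp_pos: [0.5813, -0.1927, 0.0232]
eef_rot: [1.0, 0.007, 0.0, -0.003]
wrist_force: [-1.4, 1.0, 6.8]
width: 0.0424
gripper_force: 59.9
```

>>> carry_out([
  [[0,0,-0.3,0,0,0,0.4],[0,0,-0.7,0,0,0,0.4],[0,0,-0.9,0,0,0,0.4],[0,0,-0.9,0,0,0,0.4],[0,0,-0.9,0,0,0,0.4],[0,0,-0.7,0,0,0,0.4],[0,0,0,0,0,0,0.4],[0,0,0,0,0,0,0.4]],
])

```text
clock: 19.15
tcp_pos: [0.5815, -0.1938, 0.1994]
eef_rot: [1.0, 0.007, 0.001, -0.003]
wrist_force: [1.0, 0.5, -1.5]
width: 0.0425
gripper_force: 60.9
```

>>> carry_out([
  [[-0.3,-0.5,0,0,0,0,0.4],[-0.46,-0.73,0,0,0,0,0.4],[-0.46,-0.73,0,0,0,0,0.4],[-0.46,-0.73,0,0,0,0,0.4],[-0.46,-0.73,0,0,0,0,0.4],[-0.46,-0.73,0,0,0,0,0.4],[-0.45,-0.7,-0.1,0,0,0,0.4],[0,0,0,0,0,0,0.4],[0,0,0,0,0,0,0.4],[0,0,0,0,0,0,0.4]],
])

```text
clock: 20.15
tcp_pos: [0.4566, -0.002, 0.2033]
eef_rot: [1.0, 0.007, -0.0, -0.003]
wrist_force: [0.3, 0.0, -1.0]
width: 0.0418
gripper_force: 61.0
```

```bash
python3 - <<'E'
from h import *
p=arm.camera("scene");s=arm.state();x,y,z=s["tcp_pos"];print(np.round(s["tcp_pos"],4),np.round(s["eef_rot"],4))
b=z-.023
c=proj(p,[[x,y,b]])[0]
l,t=int(c[0])-45,int(c[1])-30
k=5.4
big=cv2.resize(p["image"][t:t+110,l:l+90],None,fx=k,fy=k,interpolation=2);cl=big.copy()
for zz,d,X,Y,col in((b+.005,.045,x,y,(0,255,0)),(b+.012,.045,x,y,(0,255,0)),(b+.025,.012,x,y,(0,255,0)),(b,.017,x,y,(0,255,0)),(.0915,.047,.4595,0,(0,0,255)),(.0915,.02,.4595,0,(0,0,255))):
    for u,w in proj(p,circ(X,Y,zz,d)): cv2.circle(big,(int((u-l+.5)*k),int((w-t+.5)*k)),1,col,-1)
cv2.imwrite("pics/k.png",cv2.resize(np.hstack([cl,big]),(796,486)))
E
```

```text
[ 0.4567 -0.0022  0.2033] [ 1.0e+00  7.0e-03 -3.0e-04 -3.3e-03]
```

View pics/k.png

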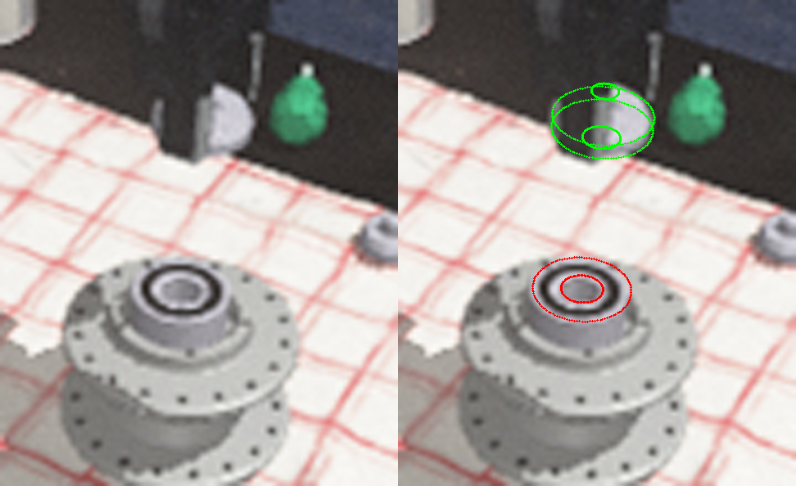

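The held disc's outline agrees with the prediction at (603,120), and the seated bearing agrees with (0.4595, 0). I'll make a small correction and lower it.

>>> carry_out([
  [[0.07,-0.055,0.4,0,0,0,0.4],[0,0,0.5,0,0,0,0.4],[0,0,0.5,0,0,0,0.4],[0,0,0.4,0,0,0,0.4],[0,0,0.2,0,0,0,0.4],[0,0,0,0,0,0,0.4],[0,0,0,0,0,0,0.4],[0,0,0,0,0,0,0.4]],
])

```text
clock: 21.0
tcp_pos: [0.4598, 0.0009, 0.1245]
eef_rot: [1.0, 0.007, 0.001, -0.003]
wrist_force: [-0.5, 0.2, -0.3]
width: 0.0421
gripper_force: 61.0
```

>>> carry_out([
  [[0,0,0.06,0,0,0,0.4],[0,0,0.06,0,0,0,0.4],[0,0,0.06,0,0,0,0.4],[0,0,0.06,0,0,0,0.4],[0,0,0,0,0,0,0.4],[0,0,0,0,0,0,0.4]],
])

```text
clock: 21.6
tcp_pos: [0.459, 0.0013, 0.1141]
eef_rot: [1.0, 0.007, -0.0, -0.003]
wrist_force: [0.2, -0.6, -1.0]
width: 0.0419
gripper_force: 61.0
```

>>> carry_out([
  [[0,0.03,0.03,0,0,0,0.4],[0,0,0.03,0,0,0,0.4],[0,0,0.02,0,0,0,0.4],[0,0,0,0,0,0,0.4],[0,0,0,0,0,0,0.4]],
])

```text
clock: 22.1
tcp_pos: [0.4591, 0.0001, 0.111]
eef_rot: [1.0, 0.007, -0.0, -0.003]
wrist_force: [-0.7, 0.1, -0.0]
width: 0.0421
gripper_force: 61.0
```

>>> carry_out([
  [[0,0,0,0,0,0,0.55],[0,0,0,0,0,0,0.6],[0,0,0,0,0,0,0.65],[0,0,0,0,0,0,0.65],[0,0,0,0,0,0,0.65],[0,0,-0.4,0,0,0,0.65],[0,0,-0.7,0,0,0,0.65],[0,0,-0.8,0,0,0,0.65],[0,0,-0.6,0,0,0,0.65]],
])

```text
clock: 23.0
tcp_pos: [0.4594, -0.0006, 0.2127]
eef_rot: [1.0, 0.007, 0.001, -0.003]
wrist_force: [0.5, 0.5, 0.3]
width: 0.0554
gripper_force: 0.0
```

>>> carry_out([
  [[-0.06,-0.6,0,0,0,0,0.65],[-0.07,-0.8,0,0,0,0,0.65],[-0.07,-0.8,0,0,0,0,0.65],[-0.07,-0.8,0,0,0,0,0.65],[-0.07,-0.8,0,0,0,0,0.65],[-0.07,-0.8,0,0,0,0,0.65],[-0.07,-0.8,0,0,0,0,0.65],[0,0,0,0,0,0,0.65],[0,0,0,0,0,0,0.65],[0,0,0,0,0,0,0.65]],
])

```text
clock: 24.0
tcp_pos: [0.4374, 0.1405, 0.2156]
eef_rot: [0.998, 0.053, -0.002, -0.034]
wrist_force: [-0.1, 0.2, 0.8]
width: 0.0554
gripper_force: 0.0
```

```bash
python3 - <<'E'
from h import *
p=arm.camera("scene");t=arm.camera("top");print(np.round(arm.state()["tcp_pos"],4))
C=[(.0985,.045),(.1115,.012)]
for n,q in(("top",t),("scene",p)):
    v,f=fit([q],(.4595,0),C,.005);print(n,np.round(v*1e3,1),round(f))
    v,f=fit([q],(.4595,0),C[1:],.005);print(n,"stud",np.round(v*1e3,1),round(f))
o=[]
for pp,l,u0 in((p,285,185),(t,245,220)):
    a=cv2.resize(pp["image"][u0:u0+75,l:l+70],None,fx=5.5,fy=5.5,interpolation=2)
    for z,d in C:
        for u,w in proj(pp,circ(.4595,0,z,d)): cv2.circle(a,(int((u-l+.5)*5.5),int((w-u0+.5)*5.5)),1,(0,255,0),-1)
    o.append(a)
cv2.imwrite("pics/l.png",np.hstack(o))
E
```

```text
[0.4373 0.1405 0.2156]
top [458.3   0.7] 92
top stud [464.7   0.6] 98
scene [ 4.61e+02 -1.00e-01] 107
scene stud [459.9  11.9] 147
```

View pics/l.png

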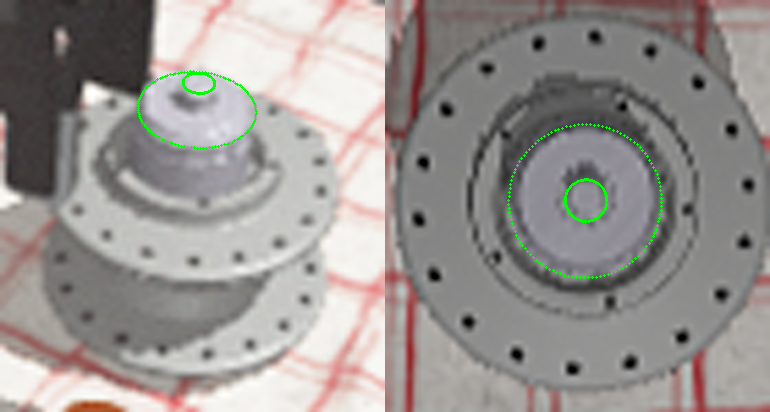

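The disc sits flat and concentric on the bearing, at (197,108) in the left crop and (585,200) in the right. The arm, though, stopped short at y=0.14 and tilted, so I'll check the joints.

```bash
python3 -c "
from h import *
s=arm.state();print(np.round(s['q'],3),np.round(s['tcp_pos'],4),np.round(s['eef_rot'],4))"
```

```text
[ 0.105  0.186 -0.39   0.996  0.069  3.141] [0.4373 0.1405 0.2156] [ 0.998   0.053  -0.0022 -0.0343]
```

Joint 6 is at its limit, so the tool must yaw the other way. I'll work out the turn that makes it point straight down with a yaw of 0.6 rad.

```bash
cat >> h.py <<'E'
from scipy.spatial.transform import Rotation as Ro
def plan(x,y,z,yaw):
    s=arm.state();R=Ro.from_quat(s["eef_rot"]);Tg=Ro.from_quat([np.cos(yaw/2),np.sin(yaw/2),0,0])
    print("turn units total",np.round(np.degrees((R.inv()*Tg).as_rotvec())/6,2),"shift units (target frame)",np.round(Tg.inv().apply(np.array([x,y,z])-s["tcp_pos"])/.04,3),"q",np.round(s["q"],2))
E
python3 -c "
from h import *
plan(.44,.2175,.2156,.6)"
```

```text
turn units total [-0.65 -0.16 -4.71] shift units (target frame) [ 1.142 -1.551 -0.   ] q [ 0.11  0.19 -0.39  1.    0.07  3.14]
```

>>> carry_out([
  [[0,0,0,-0.13,-0.03,-0.94,0.65],[0,0,0,-0.13,-0.03,-0.94,0.65],[0,0,0,-0.13,-0.03,-0.94,0.65],[0,0,0,-0.13,-0.03,-0.94,0.65],[0,0,0,-0.13,-0.03,-0.94,0.65],[0,0,0,0,0,0,0.65],[0,0,0,0,0,0,0.65]],
])

```text
clock: 24.8
tcp_pos: [0.4373, 0.1408, 0.2156]
eef_rot: [0.956, 0.294, 0.0, -0.0]
wrist_force: [-0.1, 0.1, -0.2]
width: 0.0556
gripper_force: 0.0
```

```bash
python3 -c "
from h import *
plan(.44,.2175,.2156,.6);print(arm.state()['eef_rot'],arm.state()['tcp_pos'])"
```

```text
turn units total [ 0.   -0.01 -0.04] shift units (target frame) [ 1.139e+00 -1.543e+00  1.000e-03] q [ 0.15  0.19 -0.38  1.    0.    2.7 ]
[ 9.55902798e-01  2.93683055e-01  3.21185819e-04 -1.65466970e-05] [0.43725517 0.14082418 0.21563393]
```

>>> carry_out([
  [[0.28,-0.38,0,0,0,0,0.65],[0.38,-0.5,0,0,0,0,0.65],[0.3,-0.4,0,0,0,0,0.65],[0.18,-0.26,0,0,0,0,0.65],[0,0,0,0,0,0,0.65],[0,0,0,0,0,0,0.65],[0,0,0,0,0,0,0.65]],
])

```text
clock: 25.5
tcp_pos: [0.4401, 0.2168, 0.2156]
eef_rot: [0.956, 0.295, 0.0, 0.0]
wrist_force: [0.0, -0.6, -0.4]
width: 0.0554
gripper_force: 0.0
```

```bash
python3 -c "
from h import *
plan(.44,.2175,.05,.6);print(arm.state()['eef_rot'],arm.state()['tcp_pos'])"
```

```text
turn units total [ 0.01 -0.   -0.02] shift units (target frame) [ 0.008 -0.016  4.14 ] q [ 0.31  0.25 -0.3   1.02 -0.    2.85]
[9.55608418e-01 2.94639542e-01 1.97173767e-04 2.30360902e-04] [0.4400925  0.21681119 0.21561381]
```

>>> carry_out([
  [[0.01,-0.02,0.6,0,0,0,0.65],[0,0,0.8,0,0,0,0.65],[0,0,0.8,0,0,0,0.65],[0,0,0.8,0,0,0,0.65],[0,0,0.75,0,0,0,0.65],[0,0,0.5,0,0,0,0.65],[0,0,0,0,0,0,0.65],[0,0,0,0,0,0,0.65]],
])

```text
clock: 26.3
tcp_pos: [0.4403, 0.2179, 0.0461]
eef_rot: [0.956, 0.295, 0.0, 0.0]
wrist_force: [0.7, 0.4, -0.4]
width: 0.0555
gripper_force: 0.0
```

>>> carry_out([
  [[0,0,0,0,0,0,0.15],[0,0,0,0,0,0,0.15],[0,0,0,0,0,0,0.15],[0,0,0,0,0,0,0.15],[0,0,0,0,0,0,0.15],[0,0,0,0,0,0,0.15]],
])

```text
clock: 26.9
tcp_pos: [0.4413, 0.2187, 0.047]
eef_rot: [0.955, 0.295, 0.002, 0.0]
wrist_force: [0.1, -1.6, 6.5]
width: 0.0262
gripper_force: 51.3
```

>>> carry_out([
  [[0,0,-0.3,0,0,0,0.15],[0,0,-0.7,0,0,0,0.15],[0,0,-0.9,0,0,0,0.15],[0,0,-0.9,0,0,0,0.15],[0,0,-0.9,0,0,0,0.15],[0,0,-0.8,0,0,0,0.15],[0,0,-0.2,0,0,0,0.15],[0,0,0,0,0,0,0.15],[0,0,0,0,0,0,0.15]],
])

```text
clock: 27.8
tcp_pos: [0.4391, 0.2181, 0.2324]
eef_rot: [0.955, 0.295, -0.001, 0.0]
wrist_force: [0.2, 0.6, -3.4]
width: 0.026
gripper_force: 53.8
```

```bash
python3 -c "
from h import *
plan(.4595,0,.2305,.6)"
```

```text
turn units total [-0.    0.01 -0.01] shift units (target frame) [-2.659  4.788  0.047] q [ 0.31  0.24 -0.27  1.06 -0.    2.85]
```

>>> carry_out([
  [[-0.2,0.36,0,0,0,0,0.15],[-0.4,0.72,0,0,0,0,0.15],[-0.46,0.83,0,0,0,0,0.15],[-0.46,0.83,0,0,0,0,0.15],[-0.46,0.83,0,0,0,0,0.15],[-0.4,0.72,0,0,0,0,0.15],[-0.28,0.5,0,0,0,0,0.15],[0,0,0,0,0,0,0.15],[0,0,0,0,0,0,0.15],[0,0,0,0,0,0,0.15]],
])

```text
clock: 28.8
tcp_pos: [0.4595, 0.0009, 0.2328]
eef_rot: [0.955, 0.295, -0.0, -0.0]
wrist_force: [-0.4, 0.0, -2.7]
width: 0.0264
gripper_force: 54.1
```

```bash
python3 - <<'E'
from h import *
p=arm.camera("scene");s=arm.state();x,y,z=s["tcp_pos"];print(np.round(s["tcp_pos"],4))
plan(.4595,0,.153,.6)
b=z-.0465
c=proj(p,[[x,y,b]])[0]
l,t=int(c[0])-45,int(c[1])-45
k=5.4
big=cv2.resize(p["image"][t:t+110,l:l+90],None,fx=k,fy=k,interpolation=2);cl=big.copy()
for zz,d,X,Y,col in((b,.03,x,y,(0,255,0)),(b+.016,.03,x,y,(0,255,0)),(.0985,.045,.4595,0,(0,0,255)),(.1115,.012,.4595,0,(0,0,255))):
    for u,w in proj(p,circ(X,Y,zz,d)): cv2.circle(big,(int((u-l+.5)*k),int((w-t+.5)*k)),1,col,-1)
cv2.imwrite("pics/m.png",cv2.resize(np.hstack([cl,big]),(796,486)))
E
```

```text
[0.4597 0.0011 0.233 ]
turn units total [-0.01  0.    0.  ] shift units (target frame) [-0.019  0.019  2.   ] q [-0.16  0.18 -0.35  1.04  0.    2.38]
```

View pics/m.png

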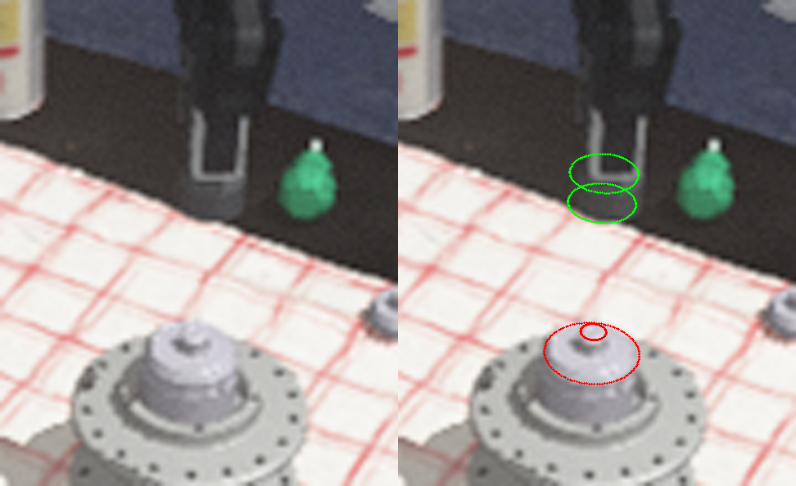

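The held foot seems to sit a couple of pixels right of the prediction, at about (216,195) in the left half. I'll measure that before lowering.

```bash
python3 - <<'E'
from h import *
p=arm.camera("scene");s=arm.state();x,y,z=s["tcp_pos"]
b=z-.0465
for B in(b-.003,b,b+.003):
  v,f=fit([p],(x,y),[(B,.03)],.009);print(round(B-b,3),np.round((v-[x,y])*1e3,1),round(f))
c=proj(p,[[x,y,b+.01]])[0];l,t=int(c[0])-20,int(c[1])-22;k=16
g=p["image"][t:t+36,l:l+36].astype(float);g=np.clip(255*(g/160)**.6,0,255).astype(np.uint8)
big=cv2.resize(g,None,fx=k,fy=k,interpolation=2)
for zz in(b,b+.016):
    for u,w in proj(p,circ(x,y,zz,.03)): cv2.circle(big,(int((u-l+.5)*k),int((w-t+.5)*k)),1,(0,255,0),-1)
    for u,w in proj(p,circ(x-.0041,y-.0028,zz,.03)): cv2.circle(big,(int((u-l+.5)*k),int((w-t+.5)*k)),1,(0,0,255),-1)
cv2.imwrite("pics/n.png",big)
E
```

```text
-0.003 [ 0.  -4.9] 101
0.0 [-1.5 -0.9] 101
0.003 [-3.2  3. ] 101
```

View pics/n.png

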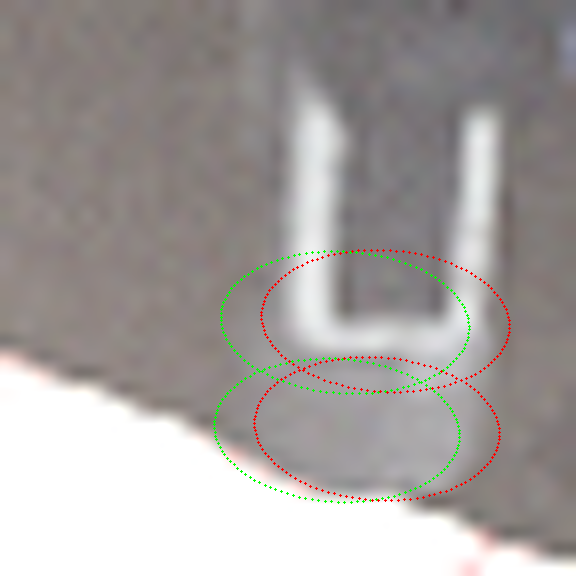

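The foot is about 2 mm off toward −tool x, so I'll correct half a step and lower to just above the stud. Foot and disc can then be compared at nearly the same height.

>>> carry_out([
  [[0.04,0.02,0.3,0,0,0,0.15],[0,0,0.45,0,0,0,0.15],[0,0,0.45,0,0,0,0.15],[0,0,0.35,0,0,0,0.15],[0,0,0.2,0,0,0,0.15],[0,0,0,0,0,0,0.15],[0,0,0,0,0,0,0.15],[0,0,0,0,0,0,0.15]],
])

```text
clock: 29.7
tcp_pos: [0.4626, 0.0004, 0.1643]
eef_rot: [0.955, 0.295, 0.001, 0.0]
wrist_force: [-0.2, 0.6, -2.6]
width: 0.0264
gripper_force: 54.1
```

```bash
python3 - <<'E'
from h import *
p=arm.camera("scene");s=arm.state();x,y,z=s["tcp_pos"];print(np.round(s["tcp_pos"],4))
b=z-.0465
c=proj(p,[[x,y,b]])[0];l,t=int(c[0])-25,int(c[1])-22;k=12
big=cv2.resize(p["image"][t:t+48,l:l+50],None,fx=k,fy=k,interpolation=2)
for zz,d,X,Y,col in((b,.03,.4595,0,(0,255,0)),(b+.016,.03,.4595,0,(0,255,0)),(.0985,.045,.4595,0,(0,0,255)),(.0915,.045,.4595,0,(0,0,255))):
    for u,w in proj(p,circ(X,Y,zz,d)): cv2.circle(big,(int((u-l+.5)*k),int((w-t+.5)*k)),1,col,-1)
cv2.imwrite("pics/o.png",big)
E
```

```text
[4.625e-01 4.000e-04 1.643e-01]
```

View pics/o.png

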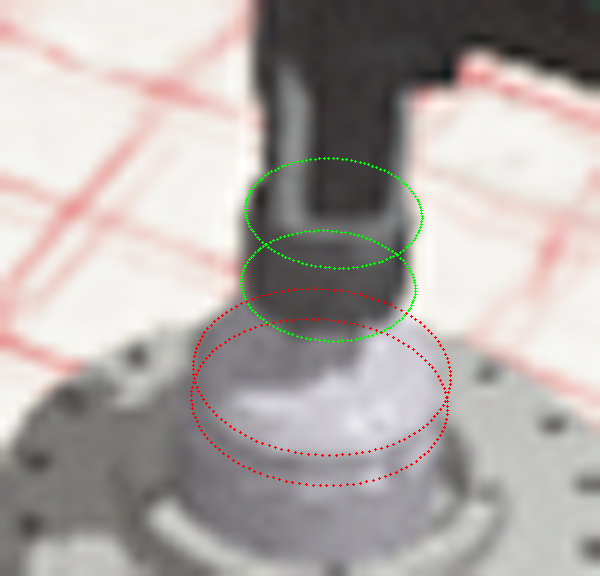

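Foot and disc show the same small image offset (about −4, −13 px on this 12× crop), so they are aligned with each other. Lowering over the stud.

>>> carry_out([
  [[0,0,0.06,0,0,0,0.15],[0,0,0.06,0,0,0,0.15],[0,0,0.06,0,0,0,0.15],[0,0,0,0,0,0,0.15],[0,0,0,0,0,0,0.15]],
])

```text
clock: 30.25
tcp_pos: [0.4619, 0.0004, 0.1564]
eef_rot: [0.955, 0.295, 0.0, 0.0]
wrist_force: [0.2, 0.0, -4.0]
width: 0.0263
gripper_force: 54.1
```

>>> carry_out([
  [[0,0,0.05,0,0,0,0.15],[0,0,0.05,0,0,0,0.15],[0,0,0.03,0,0,0,0.15],[0,0,0,0,0,0,0.15],[0,0,0,0,0,0,0.15]],
])

```text
clock: 30.75
tcp_pos: [0.462, 0.0004, 0.1513]
eef_rot: [0.955, 0.295, 0.0, 0.0]
wrist_force: [0.7, 0.5, -3.0]
width: 0.0261
gripper_force: 54.1
```

>>> carry_out([
  [[0,0,0.02,0,0,0,0.15],[0,0,0,0,0,0,0.15],[0,0,0,0,0,0,0.15]],
])

```text
clock: 31.05
tcp_pos: [0.4622, 0.0003, 0.1507]
eef_rot: [0.955, 0.295, 0.0, 0.0]
wrist_force: [0.0, -0.7, -0.6]
width: 0.0261
gripper_force: 53.5
```

It's resting on the disc. Release and go straight up.

>>> carry_out([
  [[0,0,0,0,0,0,0.33],[0,0,0,0,0,0,0.37],[0,0,0,0,0,0,0.42],[0,0,0,0,0,0,0.5],[0,0,0,0,0,0,0.6],[0,0,0,0,0,0,0.7],[0,0,0,0,0,0,0.7]],
])

```text
clock: 31.75
tcp_pos: [0.462, 0.0004, 0.1505]
eef_rot: [0.955, 0.295, 0.0, 0.0]
wrist_force: [0.3, -0.1, 0.3]
width: 0.0597
gripper_force: 0.0
```

>>> carry_out([
  [[0,0,-0.3,0,0,0,0.7],[0,0,-0.5,0,0,0,0.7],[0,0,-0.7,0,0,0,0.7],[0,0,-0.8,0,0,0,0.7],[0,0,-0.5,0,0,0,0.7],[0,0.5,-0.2,0,0,0,0.7],[0,0.9,0,0,0,0,0.7],[0,0.9,0,0,0,0,0.7],[0,0.9,0,0,0,0,0.7],[0,0.9,0,0,0,0,0.7]],
])

```text
clock: 32.75
tcp_pos: [0.5551, -0.1363, 0.2705]
eef_rot: [0.955, 0.295, 0.0, 0.0]
wrist_force: [0.3, -0.2, -0.5]
width: 0.0598
gripper_force: 0.0
```

```bash
python3 - <<'E'
from h import *
p=arm.camera("scene");t=arm.camera("top");s=arm.state();print(np.round(s["tcp_pos"],4),s["clock"])
o=[]
for pp,l,u0 in((p,275,160),(t,240,200)):
    a=cv2.resize(pp["image"][u0:u0+110,l:l+80],None,fx=5,fy=5,interpolation=2)
    for z,d in((.1035,.03),(.1885,.032),(.0915,.047)):
        for u,w in proj(pp,circ(.4595,0,z,d)): cv2.circle(a,(int((u-l+.5)*5),int((w-u0+.5)*5)),1,(0,255,0),-1)
    o.append(a)
cv2.imwrite("pics/q.png",np.hstack(o))
E
```

```text
[ 0.5562 -0.1383  0.2697] 32.85
```

View pics/q.png

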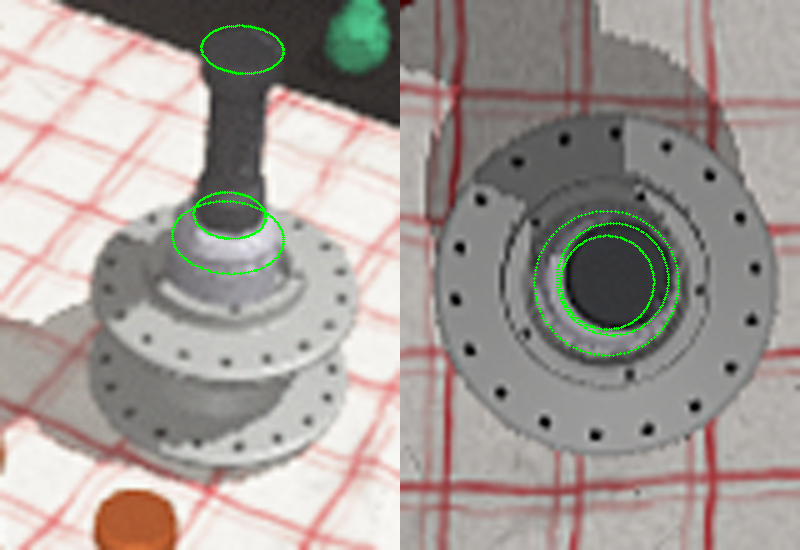

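The handle stands upright over the stud: its head at (242,50) and foot at (230,215) match the seated heights in the left view, and the right view shows it concentric. The hub hasn't moved, so I'm handing in.

```bash
python3 -c "
from station import arm
print(arm.close_job())"
```

```text
the job is handed in; nothing more can be done
None
```

The job is handed in: the tube, bearing, middle disc and grey handle are stacked in the hub as asked, and the last pictures show everything seated, upright and released, with the hub unmoved.

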